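# Clamp the pellet dispenser in its turnbuckle stand

## Robot

A 6-joint arm with a two-finger parallel gripper is mounted at the origin on the work surface. World frame = base frame: x ahead of the robot, y to its left, z up, the work surface at z = 0. Lengths are in m, angles in rad, forces in N, time in s.
With the tool pointing down it reaches from about 0.3 to 0.875 m from the base axis. Payload 6.4 kg.
Tool frame: the origin (TCP) lies between the finger pads; the fingertips stand 25 mm ahead of it and the grasp point (between the pads) lies 6 mm ahead of it; z points along the fingers, y is the line along which they close (so a half turn about z gives the same grasp; the last joint's range is limited). The gripper opens to 85 mm and grips with 20 to 120 N. Pads are 22 mm wide; open, the fingers measure 114 mm over their backs; the gripper's body (76 mm by 85 mm) begins 54 mm behind the grasp point. The pads swing forward as they close: fully open they stand 13 mm farther back than shut.
Start: joints at [-1.544, 0.181, 1.607, -0, 1.354, -0.206], TCP at [0.133, -0.559, 0.256] pointing down, gripper open.
Joint ranges: [-2.99, 2.99], [-0.89, 2.07], [0.3, 2.58], [-1.14, 4.28], [0, 2.63], [-3.12, 3.12]. Speed limits (rad/s): [2.57, 2.57, 3.01, 3.14, 3.14, 3.14].

## Interface

Orientations are given as a unit quaternion [w, x, y, z].
In Python, from bench import ctrl gives the robot as it stands.
- The arm moves only by the tool servo_tool, never from a script. Its argument "series" is text: rows parted by semicolons, each of 7 numbers parted by spaces: the gripper command: -1 is fully open, 1 is shut, values between are in proportion, then the shift along the tool's x, y, z in m, then the turn, a rotation vector about the tool's x, y, z in degrees. A call has 1 to 12 rows; each row is the pose to reach, as a shift and turn from the pose commanded when the call began, along the tool's axes at that moment; what a row does not reach only later rows make up. A row lasts 1/12 s, in which the tool goes at most 41.7 mm and 7.16 degrees, less where a joint would pass 70% of its speed; a pose out of reach is approached as far as the arm can. A call with a gripper value outside its range is refused whole. The fingers move at their own pace and stop on an object; the grip force is fixed at half the most. Time passes only in rows, so rows that repeat a pose let the fingers close. It gives the time, the measured TCP pose, the force, the opening and the grip force at its end, in the units of the state.
- ctrl.get_obs(): the state, without advancing time (a new reading comes with each control period).
- ctrl.camera(name): name is "scene" or "top" or "wrist"; returns a dict with "img" (384x512x3 uint8, red, green, blue), "z_map" (384x512 float32, m along the optical axis (not along the pixel's ray), 0 where there is no reading), "fovy" (degrees; the focal length in pixels is half the picture's height over the tangent of half this angle, whatever the lens; pixels are square), "cx", "cy" (the principal point, pixels), "extrinsics" (4x4, takes a point from camera to world coordinates); the wrist camera has in their place "T_tool_cam" (4x4, takes a point from camera to tool coordinates, whose origin is the TCP and whose axes are the flange's). Camera axes: x right, y down, z forward; pixel columns grow to the right and rows downward; lengths in m; the calibration is good to about 2 mm. A picture is of the moment at which its call begins: read the wrist's pose just before it.
- ctrl.hand_in(): hands the job in; it is judged then, once.
The state is a dict: "time_s": time; "q": joint angles; "dq": joint speeds; "joint_efforts": joint torques, N m; "eef_pos": TCP position; "eef_rot": TCP orientation; "wrist_force": force on the tool from outside, world axes, zero at the start; "torque": the same for the moment, N m; "opening": opening from 0.0 (shut) to 1.0 (fully open); "grasp_force": force on a finger pad.
Only numpy, scipy, OpenCV 4.12 (cv2) and the standard library are available. Lean on these libraries where they do the work, as an engineer would, in place of code of your own. Each camera call takes 0.05 s, during which the arm holds its last target. There are 200 camera calls.

## Task

Stand the pellet dispenser upright in the seat of the clamp stand and let go of it, then turn the turnbuckle by its spokes so that both jaws draw in together and hold the dispenser firmly. Feel for the load: the turnbuckle runs with an even drag until both pads bear on the dispenser; from there tighten until turning takes about half as much effort again as the free run, stopping well short of double, which would crush the shell. Leave the other things on the shelf where they are.

Things in the scene. Friction and masses are not known exactly. Their poses are not given: they have to be found in the camera images.
- stand: Aluminium clamp stand, fixed. Base plate 220 (x) x 250 (y) x 10 mm; origin at the centre of its underside; x points from the turnbuckle side to the seat side, y along the turnbuckle to the left jaw, z up. Two grey jaw plates slide on it along y; their tops are 70 mm above the shelf, 101 mm near the turnbuckle's axis (rod end, 34 mm wide in x).
- seat (a point): Centre of the seat, on top of the base plate (10 mm above the shelf), 60 mm to the +x side of the stand's origin; axes as the stand's. Lips 8 mm high, 50 mm long (y), before and behind it, leave 70 mm along x for the dispenser. Along y it may stand up to 10 mm off centre (3 mm to the -y side gives it room from the left pad); the pads shift it as they close.
- hub (a point): Centre of the turnbuckle body, 78 mm above the shelf, 60 mm to the -x side of the stand's origin; axes as the stand's, y is the turning axis. Steel body 88 mm long, 32 mm thick, on two threaded rods that run to the jaws. From its middle four spokes 9 mm thick stand out square to the axis, 90 degrees apart, each ending in a black ball 18 mm in diameter, centred 60 mm from the axis.
- turnbuckle (a joint): Turn of the turnbuckle, rad, 0 to 4.4, grows as it tightens; starts at 0 to 0.7. At 0, pi/2, pi.. a spoke stands upright. Tightening tips the upper spoke to the stand's -x side: a spoke at angle a past upright has its ball at -60 sin(a) mm in x, +60 cos(a) mm in z from the hub. Each jaw comes in 5 mm per rad. It stays where left: even drag, some 0.5 N m (8 N at a ball).
- jaw_left: Jaw plate on the +y side, 10 mm thick, with its rod and a spring-backed rubber pad (50 mm wide, 34 to 70 mm above the shelf) on a hand-set screw foot. Origin and axes: the stand's when the turnbuckle is at 0; moves to -y as it closes. With the turnbuckle at 0 its pad face is 37 to 47 mm to +y of the seat's centre: the foot's setting differs each time and is not measured.
- jaw_right: Jaw plate on the -y side with its rod and pad, moves to +y as it closes. With the turnbuckle at 0 its pad face is 47 mm to -y of the seat's centre. Both pads bear at a turn of about 2.2 to 3.3 rad, depending on the left foot; from there the torque climbs by about 0.09 N m per 0.1 rad. Right is 1.35 to 1.75 times the free drag as felt at the same spoke angle; at twice the drag the shell is crushed.
- dispenser: Sealed push dispenser of pellets, upright white cylinder 62 mm in diameter and 115 mm tall with a grey round push cap on top: 46 mm in diameter, from 119 to 160 mm above the foot. About 0.25 to 0.45 kg. Origin at the centre of its foot; z up along it.
- chew_ball: Round wicker chew ball with a flattened foot, 72 mm wide, 68 mm tall; origin at the centre of its foot. Leave alone.
- bowl: Stainless steel bowl, 110 mm wide, 45 mm high; origin at the centre of its foot. Leave alone.
- brush: Blue plastic brush lying on the shelf, handle to its -x. Leave alone.
- keep_box: Plastic box 140 x 180 x 90 mm with a hinged lid and a knob on it, fixed; origin at the centre of its underside. Leave alone.
Mind the look-alikes: they are no part of the job. Of the things like the dispenser, leave any that is green, pink or red; of the rest the smaller one is meant.

How it is judged:
On the way, in this order (a step that is already met when the one before it is completed fails the run):
1. the dispenser stands upright in the seat, let go, not yet clamped (z of dispenser in the frame of seat between -0.003 and 0.003 m and horizontal distance between dispenser and seat below 0.015 m and angle between dispenser's own z axis and vertical below 0.08 rad and contact force between the fingers and dispenser below 0.1 N and contact force between jaw_right and dispenser below 5 N), for 0.2 s.
2. the turnbuckle has drawn both pads firmly against the dispenser (contact force between each of jaw_left, jaw_right and dispenser above 14 N), for 0.2 s.
At the end, for the whole second after the job is handed in: The dispenser stands upright (within 0.08 rad) on the seat floor (within 3 mm), within 15 mm of the seat's centre, at rest, and each pad presses on it with 14 to 44 N (all of step 2 and z of dispenser in the frame of seat between -0.003 and 0.003 m and horizontal distance between dispenser and seat below 0.015 m and angle between dispenser's own z axis and vertical below 0.08 rad and contact force between each of jaw_left, jaw_right and dispenser below 44 N and linear speed of dispenser below 0.01 m/s); the robot touches nothing.
It fails at once if the dispenser's shell is crushed (a pad presses harder than 52 N) (contact force between any of jaw_left, jaw_right and dispenser above 52 N).
It fails at once if a bystander is moved by more than 30 mm (distance of any of chew_ball, bowl, brush from where it was at the start of the episode above 0.03 m).
It also fails if it takes over 72 s, if anything falls off the work surface, if the arm or the gripper's body presses on something with over 40 N, if the wrist force passes 120 N, or if a joint passes its speed limit or range.

## Working session

There is one attempt and no reset: what is moved stays moved. The work goes in short steps, Python scripts to look and compute and a tool call to move; the robot and the scene stay as the last step left them, time stands still between calls to the robot, and variables do not carry over. Pictures are saved under pics/ and viewed, at most 10 in all, crops included, and the job is handed in when it is done.

Besides the shell and the picture viewer there is one more tool, called as name(argument=value, ...) on one line, values as JSON. servo_tool: Moves the arm, as the interface text tells. Its arguments: {"type":"object","properties":{"series":{"type":"string"}},"required":["series"]}

```bash
mkdir -p pics
cat > h.py <<'E'
import numpy as np, cv2
from bench import ctrl
def snap(n,save=None):
    c=ctrl.camera(n)
    if save: cv2.imwrite('pics/'+save,c['img'][:,:,::-1])
    return c
def K(c): return c['img'].shape[0]/2/np.tan(np.radians(c['fovy'])/2)
def pts(c,T):
    f=K(c);z=c['z_map'];v,u=np.mgrid[:z.shape[0],:z.shape[1]]
    P=np.stack([(u-c['cx'])/f*z,(v-c['cy'])/f*z,z],-1)
    return P@T[:3,:3].T+T[:3,3]
E
python3 - <<'E'
from h import *
import pickle
o=ctrl.get_obs();print(o)
a=snap('scene');b=snap('top')
pickle.dump((a,b),open('ab.pkl','wb'))
for c in(a,b):print(c['fovy'],c['cx'],c['cy'],c['extrinsics'].round(3).tolist())
cv2.imwrite('pics/a.png',a['img'][:,:,::-1]);cv2.imwrite('pics/b.png',b['img'][:,:,::-1])
E
```

```text
{'time_s': 0.0, 'q': array([-1.54428727e+00,  1.81545562e-01,  1.60798142e+00,  4.89360884e-05,
        1.35376517e+00, -2.06278635e-01]), 'dq': array([ 1.19639623e-03,  1.72699787e-03, -1.48513717e-03, -2.47734599e-05,
       -1.56492596e-03,  1.53087971e-03]), 'joint_efforts': array([ 3.68288547e-04, -4.44869792e+01, -3.51337767e+01, -3.10582664e-04,
        8.97715014e-03, -1.78892549e-06]), 'eef_pos': array([ 0.13267711, -0.55898582,  0.2553944 ]), 'eef_rot': array([-8.44176755e-04,  9.93234136e-01,  1.16125920e-01,  1.00070055e-04]), 'wrist_force': array([ 0.20812815, -0.95851207,  0.42206404]), 'torque': array([-0.04489923,  0.02733252, -0.01023673]), 'grasp_force': 0.0, 'opening': 1.000357673173111}
51.703569365290626 260.72439315641793 198.78231083391273 [[-0.645, 0.587, -0.49, 1.221], [0.765, 0.497, -0.411, 0.541], [0.002, -0.639, -0.769, 1.105], [0.0, 0.0, 0.0, 1.0]]
43.18455003346922 255.36094366197395 190.48741763576717 [[-0.023, -0.989, 0.144, 0.403], [-1.0, 0.025, 0.009, -0.014], [-0.012, -0.144, -0.99, 1.362], [0.0, 0.0, 0.0, 1.0]]
```

View pics/a.png

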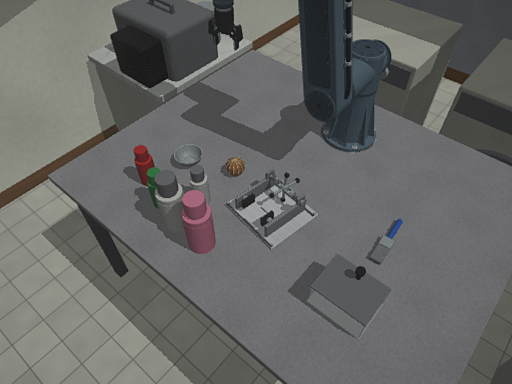

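View pics/b.png

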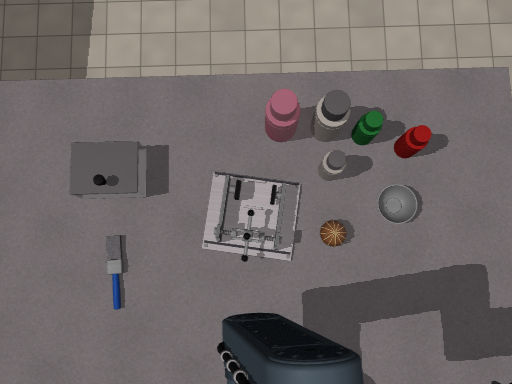

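Scene view: red (145,165), green (155,187), a large white bottle (168,200), a small white bottle (199,183) and pink (198,222). In the top view the whites are at (332,110), larger, and (333,165), smaller. The smaller white one fits the description, so I'm confirming it in a crop and measuring.

Run:
```python
from h import *
import pickle
a,b=pickle.load(open('ab.pkl','rb'))
img=b['img'][:,:,::-1]
cr=np.hstack([cv2.resize(img[85:210,285:385],(480,600),interpolation=2),cv2.resize(img[165:265,200:303][:, :],(320,310),interpolation=2).copy() if 0 else np.zeros((600,1,3),np.uint8)])
s=cv2.resize(a['img'][150:260,130:240][:,:,::-1],(320,320),interpolation=2)
s2=cv2.resize(img[168:264,200:304],(303,280),interpolation=2)
can=np.zeros((600,800,3),np.uint8);can[:,:480]=cr[:,:480];can[:320,480:]=s;can[320:,480:783]=s2
cv2.imwrite('pics/c.png',can)
Pb=pts(b,b['extrinsics']);Pa=pts(a,a['extrinsics'])
np.savez('P.npz',Pa=Pa,Pb=Pb)
for nm,P in(('a',Pa),('b',Pb)):
  Q=P.reshape(-1,3)
  print(nm,'table',np.median(Q[(Q[:,2]<.03)&(Q[:,2]>-.03)&(Q[:,0]>.3)&(Q[:,0]<.9)&(abs(Q[:,1])<.4)][:,2]))
# bottle cap tops
for u,v in[(336,158),(335,105),(333,165),(284,103),(373,120),(250,212),(333,233),(398,205)]:print('b',u,v,Pb[v,u].round(3))
for u,v in[(197,172),(167,184),(199,195)]:print('a',u,v,Pa[v,u].round(3))
```

```text
a table 9.93179037971359e-05
b table 0.0017181706389952645
b 336 158 [ 0.654 -0.208  0.163]
b 335 105 [ 0.772 -0.202  0.228]
b 333 165 [ 0.637 -0.2    0.161]
b 284 103 [ 0.778 -0.078  0.234]
b 373 120 [ 0.751 -0.307  0.162]
b 250 212 [0.53  0.012 0.095]
b 333 233 [ 0.471 -0.206  0.069]
b 398 205 [ 0.549 -0.401  0.005]
a 197 172 [ 0.667 -0.197  0.16 ]
a 167 184 [ 0.798 -0.176  0.229]
a 199 195 [ 0.768 -0.072  0.23 ]
```

View pics/c.png

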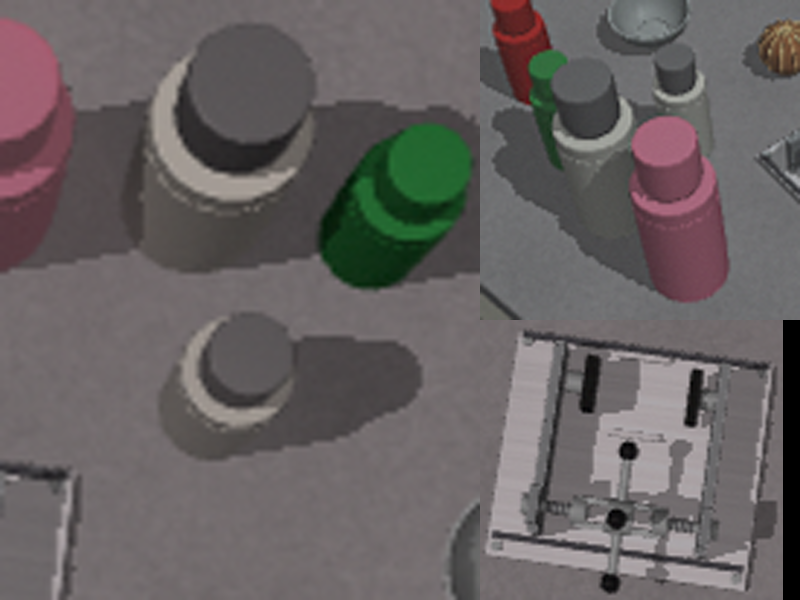

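Run:
```python
from h import *
import pickle
a,b=pickle.load(open('ab.pkl','rb'));D=np.load('P.npz')
def circ(p):
    A=np.c_[2*p,np.ones(len(p))];s=np.linalg.lstsq(A,(p**2).sum(1),rcond=None)[0];return s[:2],np.sqrt(s[2]+s[0]**2+s[1]**2)
for nm,c in(('Pa',a),('Pb',b)):
  P=D[nm];m=(abs(P[...,2]-.161)<.004)&(np.hypot(P[...,0]-.65,P[...,1]+.2)<.05)
  p=P[m][:,:2];h=cv2.convexHull(p.astype(np.float32))[:,0];print(nm,'cap',p.mean(0),cv2.minEnclosingCircle(p.astype(np.float32)),circ(h),m.sum())
  R=(P[...,0]>.33)&(P[...,0]<.72)&(abs(P[...,1])<.15+0*P[...,0])
  m=R&(P[...,2]>.006)&(P[...,2]<.035)
  k,l,st,_=cv2.connectedComponentsWithStats(m.astype(np.uint8));i=1+st[1:,4].argmax()
  m=l==i
  p=P[m][:,:2].astype(np.float32);r=cv2.minAreaRect(p);print('base',r,cv2.boxPoints(r).round(3).tolist(),p.mean(0))
  # dark balls
  g=c['img'].max(2)
  m=R&(g<45)&(P[...,2]>.05)
  k,l,st,ce=cv2.connectedComponentsWithStats(m.astype(np.uint8))
  for i in range(1,k):
    if st[i,4]>8:
      q=P[l==i];print('dark',ce[i].round(1),st[i,4],np.median(q,0).round(3),q.min(0).round(3),q.max(0).round(3))
```

```text
Pa cap [ 0.65952352 -0.2097506 ] ((0.6608769297599792, -0.21031160652637482), 0.024512264877557755) (array([ 0.65970877, -0.21048574]), np.float64(0.022302484447416053)) 99
base ((0.5340121388435364, 0.00891844928264618), (0.2564278841018677, 0.22131605446338654), 80.70149230957031) [[0.40400001406669617, -0.10000000149011612], [0.621999979019165, -0.13500000536441803], [0.6639999747276306, 0.11800000071525574], [0.44600000977516174, 0.15299999713897705]] [0.5531384  0.02998797]
dark [286.4 175. ] 14 [0.473 0.025 0.142] [0.467 0.019 0.131] [0.478 0.03  0.146]
dark [247.9 199.4] 68 [ 0.588 -0.047  0.065] [ 0.563 -0.058  0.051] [ 0.612 -0.039  0.075]
dark [271.4 195.2] 11 [0.536 0.014 0.087] [0.53  0.007 0.08 ] [0.541 0.018 0.091]
dark [266.7 216.5] 57 [0.604 0.049 0.068] [0.577 0.04  0.051] [0.626 0.056 0.074]
Pb cap [ 0.65380389 -0.21005026] ((0.6537393927574158, -0.21038132905960083), 0.02260269969701767) (array([ 0.65388217, -0.2101627 ]), np.float64(0.02204900733851221)) 225
base ((0.530078113079071, 0.008825689554214478), (0.2593388259410858, 0.22588393092155457), 81.20454406738281) [[0.39899998903274536, -0.10199999809265137], [0.621999979019165, -0.13699999451637268], [0.6620000004768372, 0.11999999731779099], [0.43799999356269836, 0.15399999916553497]] [0.5298773  0.00900997]
dark [237.4 189. ] 87 [0.595 0.046 0.07 ] [ 0.403 -0.014  0.053] [0.62  0.055 1.362]
dark [273.1 193.9] 66 [ 0.58 -0.05  0.07] [ 0.556 -0.056  0.061] [ 0.604 -0.044  0.076]
dark [250.4 212.5] 28 [0.529 0.011 0.091] [0.523 0.005 0.087] [0.536 0.018 0.096]
dark [221.3 226.7] 11 [0.496 0.09  0.065] [0.485 0.089 0.053] [0.506 0.092 0.099]
dark [246.5 235.7] 34 [0.465 0.022 0.145] [0.458 0.015 0.138] [0.473 0.028 0.151]
dark [219.7 236.3] 9 [0.47  0.095 0.072] [0.463 0.094 0.053] [0.476 0.096 0.102]
dark [244.3 257.6] 29 [0.411 0.031 0.081] [0.406 0.023 0.075] [0.419 0.036 0.088]
```

The crop confirms the target: the smaller white bottle has its cap top at z≈0.161, matching 160 mm. The stand centre is about (0.532, 0.009) with yaw -9°, which puts the seat near (0.591, 0) and the hub near (0.473, 0.018). I'm moving above the dispenser and turning the tool to align with the stand.

servo_tool(series="-1 .04 -.018 -.02 0 0 5; -1 .08 -.035 -.045 0 0 10; -1 .12 -.052 -.045 0 0 15; -1 .16 -.069 -.045 0 0 20; -1 .2 -.086 -.045 0 0 22.3; -1 .24 -.103 -.045 0 0 22.3; -1 .28 -.12 -.045 0 0 22.3; -1 .32 -.137 -.045 0 0 22.3; -1 .36 -.154 -.045 0 0 22.3; -1 .4 -.171 -.045 0 0 22.3; -1 .43 -.184 -.045 0 0 22.3; -1 .45 -.193 -.045 0 0 22.3")

```text
time_s: 1.1
eef_pos: [0.5273, -0.266, 0.3009]
eef_rot: [-0.0, 0.997, -0.078, -0.0]
wrist_force: [0.2, -0.2, 0.5]
opening: 0.999
grasp_force: 0.0
```

servo_tool(series="-1 .03 -.019 0 0 0 0; -1 .06 -.038 0 0 0 0; -1 .09 -.057 0 0 0 0; -1 .12 -.076 0 0 0 0; -1 .12 -.076 0 0 0 0; -1 .12 -.076 0 0 0 0")

```text
time_s: 1.6
eef_pos: [0.6572, -0.21, 0.2994]
eef_rot: [-0.0, 0.997, -0.077, -0.001]
wrist_force: [-0.4, 0.1, -0.5]
opening: 1.001
grasp_force: 0.0
```

```bash
cat >> h.py <<'E'
from scipy.spatial.transform import Rotation as Ro
def wrist(save=None):
    o=ctrl.get_obs();c=snap('wrist',save);T=np.eye(4);q=o['eef_rot'];T[:3,:3]=Ro.from_quat([q[1],q[2],q[3],q[0]]).as_matrix();T[:3,3]=o['eef_pos']
    return o,c,pts(c,T@c['T_tool_cam'])
E
python3 - <<'E'
from h import *
o,c,P=wrist('w1.png');print(o['eef_pos'],c['T_tool_cam'].round(3).tolist(),c['fovy'])
m=(abs(P[...,2]-.16)<.006)&(np.hypot(P[...,0]-.657,P[...,1]+.21)<.05)
p=P[m][:,:2].astype(np.float32);print(m.sum(),p.mean(0),cv2.minEnclosingCircle(p),np.median(P[m][:,2]))
E
```

```text
[ 0.65724834 -0.20997012  0.29937788] [[0.0, -0.953, -0.304, 0.078], [1.0, 0.0, -0.0, 0.001], [0.0, -0.304, 0.953, -0.117], [0.0, 0.0, 0.0, 1.0]] 69.80175318181435
1614 [ 0.65574944 -0.21119079] ((0.6544674634933472, -0.2108394205570221), 0.023023633286356926) 0.15930645116320552
```

View pics/w1.png

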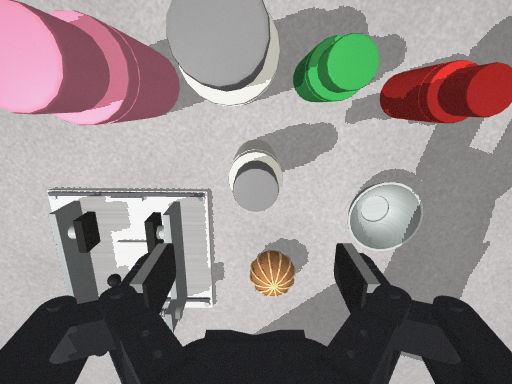

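The wrist view shows the small white dispenser, its grey cap at (256,190), centred between the fingers. The cap measures (0.655, -0.211), radius 23 mm, top 0.159, as it should be. Going down to grip it by the cap.

servo_tool(series="-1 -.002 .001 .04 0 0 0; -1 -.002 .001 .08 0 0 0; -1 -.002 .001 .11 0 0 0; -1 -.002 .001 .135 0 0 0; -1 -.002 .001 .15 0 0 0; -1 -.002 .001 .157 0 0 0; -1 -.002 .001 .157 0 0 0; 1 -.002 .001 .157 0 0 0; 1 -.002 .001 .157 0 0 0; 1 -.002 .001 .157 0 0 0; 1 -.002 .001 .157 0 0 0; 1 -.002 .001 .157 0 0 0")

```text
time_s: 2.65
eef_pos: [0.6554, -0.2124, 0.1466]
eef_rot: [0.001, 0.997, -0.078, 0.002]
wrist_force: [-0.3, 1.2, 5.9]
opening: 0.522
grasp_force: 61.1
```

servo_tool(series="1 0 0 0 0 0 0; 1 0 0 0 0 0 0; 1 0 0 0 0 0 0; 1 0 0 0 0 0 0")

```text
time_s: 2.98
eef_pos: [0.6554, -0.2124, 0.1466]
eef_rot: [0.001, 0.997, -0.078, 0.002]
wrist_force: [-0.1, 0.7, 6.1]
opening: 0.526
grasp_force: 61.2
```

servo_tool(series="1 0 0 -.03 0 0 0; 1 0 0 -.07 0 0 0; 1 0 0 -.1 0 0 0; 1 -.01 -.02 -.11 0 0 0; 1 -.03 -.06 -.11 0 0 0; 1 -.05 -.1 -.11 0 0 0; 1 -.07 -.138 -.11 0 0 0; 1 -.085 -.17 -.11 0 0 0; 1 -.094 -.186 -.11 0 0 0; 1 -.097 -.193 -.11 0 0 0; 1 -.097 -.193 -.11 0 0 0; 1 -.097 -.193 -.11 0 0 0")

```text
time_s: 3.98
eef_pos: [0.5887, -0.0068, 0.2543]
eef_rot: [0.0, 0.997, -0.078, 0.0]
wrist_force: [-0.3, -0.0, -4.1]
opening: 0.521
grasp_force: 63.0
```

Run:
```python
from h import *
o,c,P=wrist('w2.png');print(o['eef_pos'],o['eef_rot'],o['wrist_force'])
np.savez('w2.npz',P=P,img=c['img'])
```

```text
[ 0.58869358 -0.00681194  0.25429151] [ 3.81267463e-04  9.96967598e-01 -7.78166809e-02  1.63863602e-04] [-0.28759114 -0.02320194 -4.11630251]
```

View pics/w2.png

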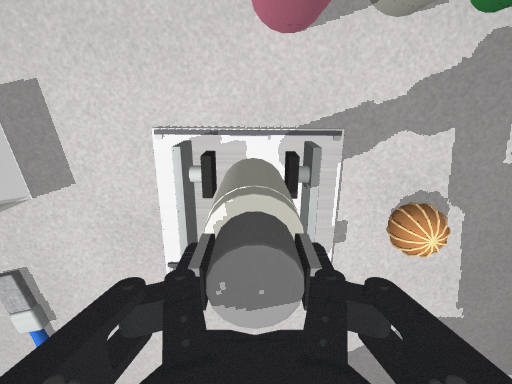

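The dispenser hangs upright between the two black pads at (208,175) and (293,175), with the plate's far edge along row 129. I'll measure the pads, plate edges and bottle in this same view.

Run:
```python
from h import *
d=np.load('w2.npz');P=d['P'];g=d['img'].max(2)
ex=np.array([.988,-.156]);ey=np.array([.156,.988]);o=np.array([.532,.009])
S=np.stack([(P[...,:2]-o)@ex,(P[...,:2]-o)@ey,P[...,2]],-1)
# plate: far edge per column and side edges per row, in nominal stand frame
pl=(S[...,2]>.005)&(S[...,2]<.03)&(abs(S[...,0])<.15)&(abs(S[...,1])<.16)
for u in range(165,335,20):
  v=np.where(pl[:200,u])[0]
  if len(v): print('far',u,v[0],S[v[0],u].round(4),S[v[0]+4,u].round(4))
for v in (140,160,180,200):
  r=np.where(pl[v])[0];print('side',v,r[0],r[-1],S[v,r[0]].round(4),S[v,r[-1]].round(4))
for nm,a0,b0 in(('L',195,225),('R',280,305)):
  m=np.zeros_like(pl);m[145:205,a0:b0]=(g[145:205,a0:b0]<70)&(S[145:205,a0:b0,2]>.03);q=S[m];print(nm,len(q),np.percentile(q,[2,50,98],axis=0).round(4).tolist())
# bottle shoulder / cap
b=(S[...,2]>.265)&(S[...,2]<.29)&(np.hypot(S[...,0]-.06,S[...,1])<.05); 
for z0,z1 in((.12,.15),(.16,.19),(.19,.215)):
  m=(S[...,2]>z0)&(S[...,2]<z1)&(np.hypot(S[...,0]-.06,S[...,1])<.06)&(g>90);q=S[m]
  if len(q)>20:
    A=np.c_[2*q[:,:2],np.ones(len(q))];s=np.linalg.lstsq(A,(q[:,:2]**2).sum(1),rcond=None)[0];print('bottle',z0,len(q),s[:2].round(4),np.sqrt(s[2]+s[:2]@s[:2]).round(4))
```

```text
far 165 128 [0.1075 0.1076 0.0086] [0.1028 0.1067 0.0129]
far 185 128 [0.1076 0.0815 0.0098] [0.1029 0.081  0.0133]
far 205 128 [0.1076 0.0559 0.0095] [0.103  0.0554 0.0142]
far 225 128 [0.1075 0.0304 0.0077] [0.1028 0.0301 0.0124]
far 245 128 [0.1075 0.0046 0.0072] [0.103  0.0044 0.014 ]
far 265 128 [ 0.1075 -0.0212  0.0074] [ 0.103  -0.0211  0.0131]
far 285 128 [ 0.1076 -0.047   0.0078] [ 0.103  -0.0466  0.0134]
far 305 129 [ 0.1063 -0.0729  0.0081] [ 0.1017 -0.0723  0.013 ]
far 325 129 [ 0.1064 -0.0984  0.009 ] [ 0.1018 -0.0978  0.0133]
side 140 153 343 [0.0923 0.1243 0.0097] [ 0.0926 -0.1225  0.0105]
side 160 155 341 [0.0658 0.125  0.0085] [ 0.0657 -0.1235  0.0072]
side 180 157 339 [0.0381 0.1253 0.0084] [ 0.038  -0.1236  0.0069]
side 200 159 336 [0.0092 0.1256 0.0084] [ 0.0096 -0.1215  0.0089]
L 625 [[0.0353, 0.0408, 0.0395], [0.0612, 0.0447, 0.069], [0.083, 0.0519, 0.0708]]
R 536 [[0.0363, -0.0563, 0.0413], [0.0635, -0.0498, 0.069], [0.0825, -0.045, 0.0709]]
bottle 0.12 313 [ 0.0571 -0.006 ] 0.031
bottle 0.16 608 [ 0.0571 -0.0065] 0.0313
bottle 0.19 892 [ 0.0573 -0.0069] 0.031
```

servo_tool(series="1 .001 -.004 .02 0 0 0; 1 .001 -.0045 .05 0 0 0; 1 .001 -.0045 .075 0 0 0; 1 .001 -.0045 .087 0 0 0; 1 .001 -.0045 .092 0 0 0; 1 .001 -.0045 .094 0 0 0; 1 .001 -.0045 .094 0 0 0; 1 .001 -.0045 .094 0 0 0")

```text
time_s: 4.7
eef_pos: [0.5914, -0.0027, 0.1619]
eef_rot: [0.0, 0.997, -0.078, 0.001]
wrist_force: [0.4, -0.6, -3.2]
opening: 0.522
grasp_force: 63.0
```

servo_tool(series="1 0 0 .002 0 0 0; 1 0 0 .004 0 0 0; 1 0 0 .0055 0 0 0; 1 0 0 .0055 0 0 0; 1 0 0 .0055 0 0 0")

```text
time_s: 5.12
eef_pos: [0.5912, -0.0022, 0.1566]
eef_rot: [0.0, 0.997, -0.078, 0.001]
wrist_force: [-1.2, 0.7, 5.2]
opening: 0.525
grasp_force: 63.5
```

servo_tool(series="-1 0 0 0 0 0 0; -1 0 0 0 0 0 0; -1 0 0 0 0 0 0; -1 0 0 0 0 0 0; -1 0 0 0 0 0 0; -1 0 0 -.01 0 0 0; -1 0 0 -.04 0 0 0; -1 0 0 -.08 0 0 0; -1 0 0 -.11 0 0 0; -1 0 0 -.13 0 0 0; -1 0 0 -.13 0 0 0")

```text
time_s: 6.03
eef_pos: [0.5928, -0.0026, 0.2919]
eef_rot: [0.001, 0.997, -0.078, 0.005]
wrist_force: [0.2, 0.5, -0.5]
opening: 0.998
grasp_force: 0.0
```

Run:
```python
from h import *
o,c,P=wrist('w3.png');print(o['eef_pos'],o['wrist_force'])
ex=np.array([.988,-.156]);ey=np.array([.156,.988]);O=np.array([.532,.009])-.002*ex+.001*ey
S=np.stack([(P[...,:2]-O)@ex,(P[...,:2]-O)@ey,P[...,2]],-1)
m=(S[...,2]>.155)&(S[...,2]<.18)&(np.hypot(S[...,0]-.06,S[...,1])<.05)
p=S[m][:,:2].astype(np.float32);print(m.sum(),np.median(S[m][:,2]),cv2.minEnclosingCircle(p),p.mean(0))
b=snap('top','t3.png');P=pts(b,b['extrinsics']);S=np.stack([(P[...,:2]-O)@ex,(P[...,:2]-O)@ey,P[...,2]],-1)
g=b['img'].max(2);m=(g<45)&(S[...,2]>.05)&(S[...,2]<.2)&(abs(S[...,1])<.025)&(S[...,0]<.02)&(S[...,0]>-.15)
k,l,st,ce=cv2.connectedComponentsWithStats(m.astype(np.uint8))
for i in range(1,k):
  if st[i,4]>8:
    q=S[l==i];print('ball',ce[i].round(1),st[i,4],np.median(q,0).round(3),q.min(0).round(3),q.max(0).round(3))
```

```text
[ 0.59278957 -0.00260598  0.29188387] [ 0.18896648  0.48356781 -0.5180294 ]
1904 0.16926696479273357 ((0.06130560114979744, -0.001625233213417232), 0.02296006679534912) [ 0.06333631 -0.00153083]
ball [250.5 212.4] 27 [-0.001  0.001  0.093] [-0.007 -0.006  0.084] [0.006 0.007 0.096]
```

View pics/w3.png

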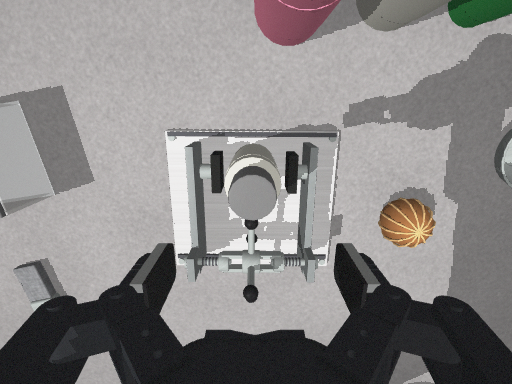

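The dispenser stands in the seat with its cap centre at (61, -2) mm in the stand frame, top 0.169, and is let go. The front ball is at (251,223) and the upper ball at (251,293), so the turn is about 0.13 rad. Next is the upper ball.

servo_tool(series="0 -.03 -.001 0 0 0 0; 0 -.065 -.002 0 0 0 0; 0 -.1 -.003 0 0 0 0; 0 -.125 -.003 0 0 0 0; 0 -.132 -.003 .02 0 0 0; 0 -.132 -.003 .055 0 0 0; 0 -.132 -.003 .09 0 0 0; 0 -.132 -.003 .12 0 0 0; 0 -.132 -.003 .14 0 0 0; 0 -.132 -.003 .15 0 0 0; 0 -.132 -.003 .15 0 0 0; 0 -.132 -.003 .15 0 0 0")

```text
time_s: 7.13
eef_pos: [0.4599, 0.0214, 0.1345]
eef_rot: [-0.0, 0.997, -0.078, -0.001]
wrist_force: [0.8, -0.6, -0.2]
opening: 0.502
grasp_force: 0.0
```

Run:
```python
from h import *
o,c,P=wrist('w4.png');print(o['eef_pos'],o['eef_rot'],o['wrist_force'],o['torque'],o['opening'])
```

```text
[0.45992098 0.02142096 0.13449308] [-1.05104563e-04  9.96941031e-01 -7.81529812e-02 -8.25189895e-04] [ 0.77714046 -0.55125033 -0.15380186] [-0.01469256  0.00720813 -0.00266902] 0.5019384422671619
```

View pics/w4.png

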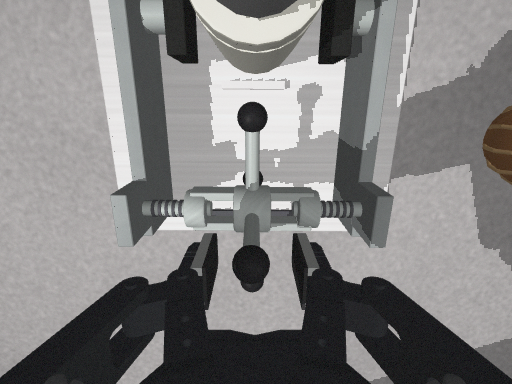

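Run:
```python
from h import *
from scipy.optimize import least_squares
o,c,P=wrist();O=np.array([.5302,.0103]);ex=np.array([.988,-.156]);ey=np.array([.156,.988])
S=np.stack([(P[...,:2]-O)@ex,(P[...,:2]-O)@ey,P[...,2]],-1)
t=o['eef_pos'];print('tcp',(t[:2]-O)@ex,(t[:2]-O)@ey,t[2])
for u,v,r in((252,117,11),(251,263,13)):
  q=S[v-r:v+r,u-r:u+r].reshape(-1,3);q=q[abs(q[:,2]-np.median(q[:,2]))<.01]
  s=least_squares(lambda x:np.linalg.norm(q-x,axis=1)-.009,np.median(q,0)-[0,0,.009],loss='soft_l1',f_scale=.001);print(len(q),s.x.round(4),s.cost)
```

```text
tcp -0.07026385623829849 2.1315897477469452e-06 0.13551910023058122
477 [-0.0007  0.0007  0.0825] 5.819402532178297e-05
671 [-0.0656  0.0011  0.1373] 8.915663275156242e-05
```

servo_tool(series="0 .005 -.001 -.006 0 0 0; 0 .005 -.001 -.006 0 0 0; 1 .005 -.001 -.006 0 0 0; 1 .005 -.001 -.006 0 0 0; 1 .005 -.001 -.006 0 0 0; 1 .005 -.001 -.006 0 0 0; 1 .005 -.001 -.006 0 0 0; 1 .005 -.001 -.006 0 0 0; 1 .005 -.001 -.006 0 0 0")

```text
time_s: 7.98
eef_pos: [0.466, 0.0223, 0.1417]
eef_rot: [-0.001, 0.997, -0.078, 0.001]
wrist_force: [-0.1, 4.1, 5.7]
opening: 0.174
grasp_force: 58.3
```

```bash
cat >> h.py <<'E'
O2=np.array([.5302,.0103]);ex=np.array([.988,-.156]);ey=np.array([.156,.988])
def st():
    o=ctrl.get_obs();t=o['eef_pos'];p=np.array([(t[:2]-O2)@ex,(t[:2]-O2)@ey,t[2]])
    f=o['wrist_force'];F=np.array([f[:2]@ex,f[:2]@ey,f[2]]);m=o['torque'];M=np.array([m[:2]@ex,m[:2]@ey,m[2]])
    r=p-[-.06,0,.078];r2=r-[0,0,.004]
    a=np.arctan2(-r2[0],r2[2])
    tq=-np.cross(r2,F)   # robot on world = -F
    # tightening = rotation z->-x = negative about +y
    print('t%.2f'%o['time_s'],'p',p.round(4),'a',a.round(3),'rad',np.hypot(r2[0],r2[2]).round(4),'F',F.round(2),'M',M.round(3),'T',(-tq[1]).round(3),'open',round(o['opening'],3),round(o['grasp_force'],1))
E
python3 -c "
from h import *
st()"
```

```text
t7.98 p [-0.0653  0.0019  0.1417] a 0.088 rad 0.06 F [-0.75  4.04  5.66] M [ 0.662  0.076 -0.046] T -0.015 open 0.174 58.3
```

servo_tool(series="1 -.0066 0 .001 0 0 0; 1 -.0124 0 .0025 0 0 0; 1 -.0181 0 .0045 0 0 0")

```text
time_s: 8.23
eef_pos: [0.4524, 0.0245, 0.1391]
eef_rot: [-0.0, 0.997, -0.078, 0.006]
wrist_force: [10.7, 5.2, 10.9]
opening: 0.17
grasp_force: 60.5
```

```bash
python3 -c "
from h import *
st()"
```

```text
t8.23 p [-0.0791  0.0018  0.1391] a 0.323 rad 0.0602 F [ 9.75  6.76 10.89] M [ 0.983 -1.685  0.356] T 0.765 open 0.17 60.5
```

servo_tool(series="1 -.0054 0 .0026 0 0 0; 1 -.0105 0 .0058 0 0 0; 1 -.0153 0 .0094 0 0 0; 1 -.0196 0 .0135 0 0 0")

```text
time_s: 8.57
eef_pos: [0.4328, 0.0278, 0.1281]
eef_rot: [-0.001, 0.997, -0.078, 0.005]
wrist_force: [-11.3, 7.8, 44.6]
opening: 0.162
grasp_force: 60.5
```

```bash
python3 -c "
from h import *
st()"
```

```text
t8.57 p [-0.099   0.0021  0.1281] a 0.702 rad 0.0603 F [-12.37   5.96  44.58] M [ 1.226  1.217 -0.102] T 1.167 open 0.162 60.5
```

Gripping the ball adds pad friction and radial load. I'll release it and push the ball from above with shut fingers, which gives a cleaner feel.

servo_tool(series="0 0 0 0 0 0 0; 0 0 0 0 0 0 0; 0 0 0 0 0 0 0; 0 0 0 -.02 0 0 0; 0 0 0 -.055 0 0 0; 1 0 0 -.065 0 0 0; 1 0 0 -.065 0 0 0; 1 0 0 -.065 0 0 0; 1 0 0 -.065 0 0 0; 1 0 0 -.065 0 0 0; 1 0 0 -.065 0 0 0; 1 0 0 -.065 0 0 0")

```text
time_s: 9.57
eef_pos: [0.4275, 0.0276, 0.1868]
eef_rot: [-0.0, 0.997, -0.078, -0.001]
wrist_force: [-0.7, 0.2, 0.5]
opening: 0.0
grasp_force: 0.0
```

Run:
```python
from h import *
st()
o,c,P=wrist('w5.png')
```

```text
t9.57 p [-0.1041  0.001   0.1868] a 0.399 rad 0.1137 F [-0.76  0.08  0.52] M [-0.018 -0.004  0.004] T -0.057 open 0.0 0.0
```

View pics/w5.png

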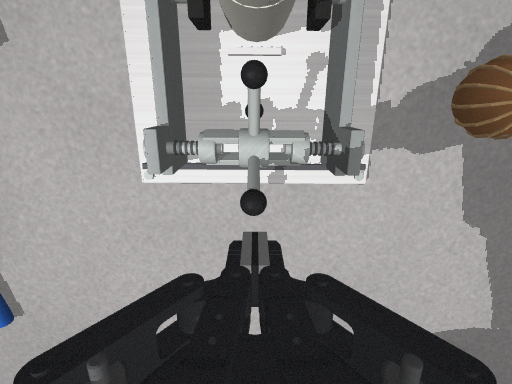

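The shut fingers now hang behind the leaning spoke's ball at (253,203); the front ball is at (254,74). I'll fit both centres to get the turn.

```bash
cat >> h.py <<'E'
from scipy.optimize import least_squares
def balls(save=None):
    o,c,P=wrist(save);S=np.stack([(P[...,:2]-O2)@ex,(P[...,:2]-O2)@ey,P[...,2]],-1)
    g=c['img'].max(2);m=((g<60)&(abs(S[...,1])<.014)&(S[...,0]>-.14)&(S[...,0]<.01)&(S[...,2]>.02)&(S[...,2]<.16)).astype(np.uint8)
    k,l,s,ce=cv2.connectedComponentsWithStats(m)
    for i in range(1,k):
        if s[i,4]<80: continue
        q=S[l==i];f=least_squares(lambda x:np.linalg.norm(q-x,axis=1)-.009,np.median(q,0)-[0,0,.007],loss='soft_l1',f_scale=.001).x
        r=f-[-.06,0,.078];print(ce[i].round(),s[i,4],f.round(4),'a',np.arctan2(-r[0],r[2]).round(3),'mod',(np.arctan2(-r[0],r[2])%(np.pi/2)).round(3),'R',np.hypot(r[0],r[2]).round(4))
E
python3 - <<'E'
from h import *
balls()
E
```

```text
[254.  74.] 580 [-0.0075  0.0009  0.1056] a -1.087 mod 0.484 R 0.0594
[253. 202.] 535 [-0.0888  0.0013  0.1303] a 0.503 mod 0.503 R 0.0597
```

servo_tool(series="1 .011 0 .008 0 0 0; 1 .011 0 .018 0 0 0; 1 .011 0 .022 0 0 0; 1 .006 0 .0255 0 0 0; 1 .0013 0 .029 0 0 0; 1 -.003 0 .033 0 0 0; 1 -.007 0 .0375 0 0 0; 1 -.0105 0 .0425 0 0 0")

```text
time_s: 10.33
eef_pos: [0.4161, 0.0295, 0.1469]
eef_rot: [-0.0, 0.997, -0.078, -0.002]
wrist_force: [-18.7, 2.3, 27.8]
opening: 0.0
grasp_force: 14.1
```

Run:
```python
from h import *
st()
balls()
```

```text
t10.33 p [-0.1157  0.0012  0.1469] a 0.709 rad 0.0855 F [-18.85  -0.66  27.76] M [-0.089  3.095 -0.022] T 0.323 open 0.0 14.1
[254.  72.] 1234 [-0.0242  0.0009  0.1252] a -0.648 mod 0.922 R 0.0593
[254. 249.] 998 [-0.1079  0.0014  0.1339] a 0.709 mod 0.709 R 0.0736
[234. 254.] 313 [-0.102   0.0106  0.1418] a 0.582 mod 0.582 R 0.0764
[275. 254.] 313 [-0.102  -0.0098  0.1418] a 0.582 mod 0.582 R 0.0764
```

servo_tool(series="1 .001 0 .0052 0 0 0; 1 -.0014 0 .0107 0 0 0; 1 -.0033 0 .0163 0 0 0; 1 -.0046 0 .0222 0 0 0")

```text
time_s: 10.72
eef_pos: [0.4039, 0.0318, 0.1201]
eef_rot: [-0.001, 0.997, -0.077, -0.011]
wrist_force: [-12.8, -0.3, 9.8]
opening: -0.0
grasp_force: 6.0
```

Run:
```python
from h import *
st()
balls()
```

```text
t10.72 p [-0.1281  0.0015  0.1201] a 1.061 rad 0.0781 F [-12.55  -2.28   9.85] M [-0.369  1.946  0.008] T 0.193 open -0.0 6.0
[255.   8.] 532 [-0.001   0.0008  0.0682] a -1.735 mod 1.407 R 0.0598
[254. 107.] 2186 [-0.0512  0.0011  0.1367] a -0.148 mod 1.422 R 0.0593
[255. 273.] 4015 [-0.1199  0.0004  0.1365] a 0.797 mod 0.797 R 0.0837
```

servo_tool(series="1 -.0007 0 .006 0 0 0; 1 -.0009 0 .012 0 0 0")

```text
time_s: 10.93
eef_pos: [0.4104, 0.0305, 0.1107]
eef_rot: [-0.0, 0.997, -0.078, -0.002]
wrist_force: [-7.2, 0.2, 10.3]
opening: 0.002
grasp_force: 5.0
```

Run:
```python
from h import *
st()
balls()
```

```text
t10.93 p [-0.1216  0.0013  0.1107] a 1.135 rad 0.0679 F [-7.2  -0.91 10.35] M [0.09  1.253 0.009] T 0.431 open 0.002 5.0
[254.  11.] 828 [-0.0004  0.0008  0.0783] a -1.565 mod 0.006 R 0.0596
[253. 160.] 2268 [-0.0613  0.0011  0.1374] a 0.022 mod 0.022 R 0.0594
[255. 287.] 5161 [-0.1122  0.0002  0.1371] a 0.724 mod 0.724 R 0.0788
```

The turn is now 1.59 rad with the drag about 0.55 N m at spoke-level. The next spoke stands upright, so I'll go over it to its +x side and push it sideways.

servo_tool(series="1 -.002 0 -.03 0 0 0; 1 0 0 -.065 0 0 0; 1 0 0 -.09 0 0 0; 1 .035 0 -.095 0 0 0; 1 .07 0 -.09 0 0 0; 1 .087 0 -.075 0 0 0; 1 .087 0 -.055 0 0 0; 1 .087 0 -.043 0 0 0; 1 .087 0 -.043 0 0 0; 1 .087 0 -.043 0 0 0")

```text
time_s: 11.82
eef_pos: [0.4971, 0.0167, 0.1531]
eef_rot: [-0.0, 0.997, -0.078, -0.002]
wrist_force: [1.1, -0.4, 0.4]
opening: 0.003
grasp_force: 0.0
```

```bash
python3 -c "
from h import *
st()"
```

```text
t11.82 p [-0.0337  0.0011  0.1531] a -0.354 rad 0.0758 F [ 1.16 -0.22  0.42] M [-0.016 -0.057  0.011] T 0.071 open 0.003 0.0
```

servo_tool(series="1 -.0063 0 0 0 0 0; 1 -.0123 0 0 0 0 0; 1 -.0182 0 .001 0 0 0; 1 -.024 0 .0025 0 0 0; 1 -.0297 0 .0047 0 0 0")

```text
time_s: 12.23
eef_pos: [0.4729, 0.0203, 0.1533]
eef_rot: [0.001, 0.997, -0.078, 0.006]
wrist_force: [8.4, -0.1, 6.4]
opening: -0.001
grasp_force: 4.2
```

Run:
```python
from h import *
st()
balls()
```

```text
t12.23 p [-0.0582  0.001   0.1533] a -0.026 rad 0.0713 F [8.33 1.21 6.38] M [ 0.156 -1.352 -0.013] T 0.582 open -0.001 4.2
[254. 143.] 592 [-0.003   0.0008  0.0947] a -1.286 mod 0.284 R 0.0593
[255. 246.] 174 [-0.054  -0.0007  0.1476] a -0.085 mod 1.485 R 0.0698
[234. 253.] 308 [-0.0445  0.0105  0.1478] a -0.219 mod 1.352 R 0.0715
[275. 253.] 309 [-0.0586 -0.0101  0.1479] a -0.02 mod 1.551 R 0.0699
```

servo_tool(series="1 -.0054 0 .0026 0 0 0; 1 -.0105 0 .0058 0 0 0; 1 -.0135 0 .008 0 0 0")

```text
time_s: 12.53
eef_pos: [0.459, 0.0226, 0.1448]
eef_rot: [0.001, 0.997, -0.078, 0.006]
wrist_force: [6.6, -0.4, 6.9]
opening: -0.001
grasp_force: 4.2
```

Run:
```python
from h import *
st()
balls()
```

```text
t12.53 p [-0.0723  0.001   0.1448] a 0.193 rad 0.064 F [6.59 0.6  6.88] M [ 0.18 -1.12 -0.02] T 0.498 open -0.001 4.2
[253. 134.] 831 [-0.0095  0.0009  0.1089] a -1.022 mod 0.548 R 0.0592
[254. 271.] 541 [-0.07    0.0002  0.1486] a 0.141 mod 0.141 R 0.0713
[234. 254.] 338 [-0.0585  0.01    0.141 ] a -0.023 mod 1.547 R 0.063
[275. 254.] 338 [-0.0585 -0.0095  0.1408] a -0.023 mod 1.548 R 0.0628
```

Turn 2.12, free drag about 0.55–0.59 N m. From the pads I expect bearing near 2.55 rad. I'll shift over the top of this ball and push down.

servo_tool(series="1 .004 0 -.01 0 0 0; 1 0 0 -.034 0 0 0; 1 -.018 0 -.034 0 0 0; 1 -.018 0 -.024 0 0 0; 1 -.0186 0 -.0167 0 0 0; 1 -.0234 0 -.0131 0 0 0; 1 -.0277 0 -.009 0 0 0; 1 -.03 0 -.007 0 0 0")

```text
time_s: 13.25
eef_pos: [0.4231, 0.0286, 0.15]
eef_rot: [-0.0, 0.997, -0.078, -0.004]
wrist_force: [-23.6, 3.7, 37.0]
opening: 0.001
grasp_force: 18.8
```

Run:
```python
from h import *
st()
balls()
```

```text
t13.25 p [-0.1087  0.0013  0.15  ] a 0.621 rad 0.0836 F [-2.387e+01 -3.000e-02  3.704e+01] M [-0.083  4.126  0.008] T 0.179 open 0.001 18.8
[254.  83.] 1108 [-0.0213  0.0009  0.123 ] a -0.71 mod 0.861 R 0.0593
[246. 243.] 804 [-0.1005  0.0043  0.1361] a 0.608 mod 0.608 R 0.0708
[275. 253.] 310 [-0.095  -0.0099  0.1447] a 0.484 mod 0.484 R 0.0753
```

servo_tool(series="1 -.003 0 0 0 0 0; 1 -.0045 0 .001 0 0 0; 1 -.006 0 .0025 0 0 0; 1 -.0068 0 .004 0 0 0")

```text
time_s: 13.63
eef_pos: [0.4179, 0.0294, 0.145]
eef_rot: [-0.0, 0.997, -0.078, -0.002]
wrist_force: [-14.5, 1.8, 23.2]
opening: 0.001
grasp_force: 11.7
```

Run:
```python
from h import *
st()
balls()
```

```text
t13.63 p [-0.114   0.0013  0.145 ] a 0.708 rad 0.083 F [-14.58  -0.43  23.2 ] M [ 0.104  2.377 -0.029] T 0.333 open 0.001 11.7
[254.  80.] 1387 [-0.0265  0.0009  0.1268] a -0.601 mod 0.969 R 0.0591
[248. 255.] 1208 [-0.1091  0.0031  0.141 ] a 0.662 mod 0.662 R 0.0799
[275. 254.] 336 [-0.1003 -0.0092  0.1409] a 0.57 mod 0.57 R 0.0747
```

servo_tool(series="1 -.003 0 .0015 0 0 0; 1 -.0045 0 .0035 0 0 0; 1 -.006 0 .0055 0 0 0")

```text
time_s: 13.93
eef_pos: [0.4133, 0.0301, 0.1395]
eef_rot: [-0.0, 0.997, -0.078, -0.0]
wrist_force: [-5.8, 1.6, 15.2]
opening: 0.001
grasp_force: 8.1
```

Run:
```python
from h import *
st()
balls()
```

```text
t13.93 p [-0.1186  0.0013  0.1395] a 0.794 rad 0.0821 F [-5.97  0.7  15.23] M [0.201 0.979 0.029] T 0.548 open 0.001 8.1
[254.  75.] 1918 [-0.0317  0.0009  0.1297] a -0.501 mod 1.07 R 0.0589
[254. 257.] 1960 [-0.1123  0.0005  0.1401] a 0.7 mod 0.7 R 0.0812
```

servo_tool(series="1 -.0015 0 .0018 0 0 0; 1 -.003 0 .0036 0 0 0; 1 -.004 0 .0054 0 0 0")

```text
time_s: 14.23
eef_pos: [0.4099, 0.0306, 0.1342]
eef_rot: [-0.0, 0.997, -0.078, 0.0]
wrist_force: [-4.4, 2.5, 15.0]
opening: -0.001
grasp_force: 7.6
```

Run:
```python
from h import *
st()
balls()
```

```text
t14.23 p [-0.1221  0.0013  0.1342] a 0.871 rad 0.0811 F [-4.74  1.76 14.95] M [0.264 0.636 0.037] T 0.68 open -0.001 7.6
[254.  38.] 576 [-0.005   0.0008  0.0545] a -1.974 mod 1.167 R 0.0598
[253.  86.] 1619 [-0.0376  0.0009  0.1329] a -0.388 mod 1.183 R 0.0593
[254. 266.] 2852 [-0.115   0.0005  0.1423] a 0.707 mod 0.707 R 0.0846
```

servo_tool(series="1 -.0012 0 .0019 0 0 0; 1 -.0022 0 .0038 0 0 0; 1 -.003 0 .0057 0 0 0")

```text
time_s: 14.53
eef_pos: [0.4071, 0.031, 0.1285]
eef_rot: [-0.0, 0.997, -0.078, 0.001]
wrist_force: [-4.4, 0.6, 14.7]
opening: 0.002
grasp_force: 7.7
```

Run:
```python
from h import *
st()
balls()
```

```text
t14.53 p [-0.1249  0.0013  0.1285] a 0.949 rad 0.0799 F [-4.4  -0.05 14.74] M [0.209 0.673 0.054] T 0.752 open 0.002 7.7
[254.  24.] 701 [-0.003   0.0008  0.0601] a -1.875 mod 1.266 R 0.0597
[253.  93.] 1818 [-0.0432  0.001   0.1349] a -0.288 mod 1.283 R 0.0593
[255. 271.] 3519 [-0.1173  0.0002  0.1428] a 0.724 mod 0.724 R 0.0865
```

servo_tool(series="1 -.0006 0 .0015 0 0 0; 1 -.0012 0 .003 0 0 0; 1 -.0018 0 .0045 0 0 0")

```text
time_s: 14.83
eef_pos: [0.4052, 0.0313, 0.124]
eef_rot: [-0.0, 0.997, -0.078, 0.0]
wrist_force: [-3.7, 1.4, 15.2]
opening: 0.0
grasp_force: 7.8
```

Run:
```python
from h import *
st()
balls()
```

```text
t14.83 p [-0.1267  0.0012  0.124 ] a 1.009 rad 0.0789 F [-3.9   0.84 15.24] M [0.25  0.608 0.028] T 0.853 open 0.0 7.8
[254.  14.] 783 [-0.0018  0.0008  0.0645] a -1.799 mod 1.343 R 0.0597
[253.  99.] 1994 [-0.0476  0.001   0.136 ] a -0.211 mod 1.36 R 0.0593
[255. 272.] 3823 [-0.119   0.0002  0.1398] a 0.762 mod 0.762 R 0.0855
```

Turn 2.92: effort is about 0.81 N m against 0.53–0.56 free, a ratio near 1.5. It has climbed at about 0.8 N m/rad since bearing at roughly 2.6. That's in the window, so I'm backing off.

servo_tool(series="1 -.001 0 -.004 0 0 0; 1 -.004 0 -.02 0 0 0; 1 -.03 0 -.05 0 0 0; 1 -.05 0 -.09 0 0 0; 1 -.05 0 -.13 0 0 0; 1 -.05 0 -.15 0 0 0; 1 -.05 0 -.15 0 0 0; 1 -.05 0 -.15 0 0 0")

```text
time_s: 15.55
eef_pos: [0.3558, 0.0388, 0.274]
eef_rot: [0.0, 0.997, -0.078, 0.001]
wrist_force: [0.0, 0.1, -0.8]
opening: -0.001
grasp_force: 0.0
```

Run:
```python
from h import *
st()
o,c,P=wrist('w6.png');S=np.stack([(P[...,:2]-O2)@ex,(P[...,:2]-O2)@ey,P[...,2]],-1)
m=(S[...,2]>.155)&(S[...,2]<.18)&(np.hypot(S[...,0]-.06,S[...,1])<.05)
p=S[m][:,:2].astype(np.float32);print(m.sum(),np.median(S[m][:,2]),cv2.minEnclosingCircle(p))
balls()
```

```text
t15.55 p [-0.1767  0.001   0.274 ] a 0.546 rad 0.2247 F [ 0.    0.15 -0.78] M [ 0.048 -0.047  0.001] T -0.091 open -0.001 0.0
0 nan ((0.0, 0.0), 0.0)
[254.   4.] 156 [-0.0015  0.0007  0.0648] a -1.792 mod 1.349 R 0.06
[254.  38.] 405 [-0.0478  0.0011  0.1361] a -0.207 mod 1.364 R 0.0594
[253. 123.] 209 [-0.1191  0.0015  0.0901] a 1.369 mod 1.369 R 0.0603
  return _methods._mean(a, axis=axis, dtype=dtype,
  ret = ret.dtype.type(ret / rcount)
```

View pics/w6.png

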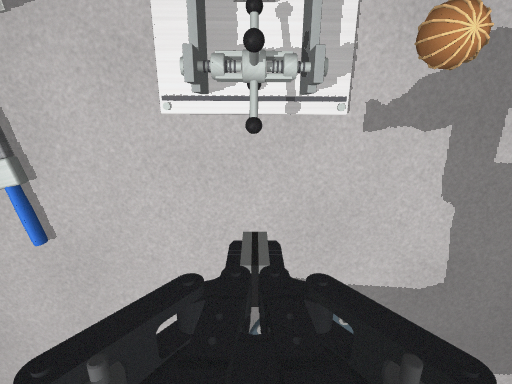

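The wrist view shows the arm clear, with the turn holding at 2.93 (pushed ball at (253,123)). I'll check the dispenser in the scene camera, and hand in if it's upright and in place.

Run:
```python
from h import *
ok=False
for n in('scene','top'):
  c=snap(n);P=pts(c,c['extrinsics']);S=np.stack([(P[...,:2]-O2)@ex,(P[...,:2]-O2)@ey,P[...,2]],-1)
  m=(S[...,2]>.162)&(S[...,2]<.18)&(np.hypot(S[...,0]-.06,S[...,1])<.04);q=S[m].astype(np.float32)
  if m.sum()<40: print(n,'few',m.sum());continue
  z=np.median(q[:,2]);ce,r=cv2.minEnclosingCircle(np.ascontiguousarray(q[:,:2]));print(n,m.sum(),z,ce,r)
  ok|=abs(z-.17)<.004 and np.hypot(ce[0]-.06,ce[1])<.012
print(ok)
if ok: print(ctrl.hand_in())
```

```text
scene 139 0.16921 (0.06471998989582062, -0.003027324564754963) 0.024431750178337097
top 261 0.17106259 (0.06084338203072548, -0.0032355450093746185) 0.02300134487450123
True
the job is handed in; nothing more can be done
None
```

The dispenser stands upright in the seat, about 3 mm off centre, clamped at a turn of about 2.93 rad with turning effort roughly 1.5 times the free run (by wrist force; pad forces not measured), the arm clear, and the job handed in at about 16 s; the result of the judging was not shown.

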